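Sweep loose microtubes into the counting tray's trough and close its cover

TASK

The count is done: sweep the three pink microtubes across the blue counting tray with the fingers so that they drop off the deck into the trough along its open side, then swing the clear cover over with the fingertips and press it fully shut on the trough. Push only: do not pick up, pinch or crush any tube, let none leave the tray, and leave the vial and the forceps behind the tray where they are.

Things in the scene. Friction and masses are not known exactly. Their poses are not given: they have to be found in the camera images.
- tray: blue counting tray, immovable, 234 mm deep (its x) by 176 mm wide (its y): a flat deck and, along its -x side (to the robot's left), a sunk trough with a clear hinged cover. Origin on the bench top, z up. Rims 5 mm thick stand 10 mm above the deck on the +x, +y and -y sides; the side rims run on along the trough.
- deck (a point): point on the deck's top, tray frame [0, 0, 0.044], axes as the tray's. The deck is flat from x = -0.075 to +0.085 and y = -0.083 to +0.083 (inside the rims). Its -x edge has no rim: there a steep slope falls 31 mm into the trough.
- trough (a point): centre of the trough's floor, tray frame [-0.117, 0, 0.013], axes as the tray's. The trough's mouth reaches from x = -0.139 to -0.075 (tray frame), its floor from -0.139 to -0.094, over the tray's width; its outer wall, 5 mm thick, is level with the deck. Tubes may lie in it anyhow as long as the cover shuts.
- cover (a joint): angle of the clear cover (66 mm from hinge to free edge, 158 mm wide, 3 mm thick), rad: 0 = shut, flat over the trough; pi/2 = upright; 2.1 = stop, leaning outward to the tray's -x. Starts at 1.75 to 2.05. Stiff hinge (0.03 N m, 0.5 N at the edge): it stays where it is left and does not fall shut, so follow it down. 4 mm clear of the side rims.
- cover_hinge (a point): middle of the cover's hinge line, on top of the trough's outer wall, tray frame [-0.1415, 0, 0.047]; the line runs along the tray's y
- cover_edge (a point): middle of the cover's free edge (white bead), 66 mm from the hinge line, moves with the cover; when shut it lies at the deck's edge, 47 mm above the bench
- tube_0: pink 1.5 ml microtube (snap lid, tapered foot) lying on the blue deck, at random place and heading; 44 mm long, 18 mm wide, 13 mm high, 8 to 17 g. Origin: under the middle of the tube as it first lay, on the deck; x along the tube. It slides (friction on the tray about 0.25), rolls and turns when pushed.
- tube_1: pink 1.5 ml microtube (snap lid, tapered foot) lying on the blue deck, at random place and heading; 44 mm long, 18 mm wide, 13 mm high, 8 to 17 g. Origin: under the middle of the tube as it first lay, on the deck; x along the tube. It slides (friction on the tray about 0.25), rolls and turns when pushed.
- tube_2: pink 1.5 ml microtube (snap lid, tapered foot) lying on the blue deck, at random place and heading; 44 mm long, 18 mm wide, 13 mm high, 8 to 17 g. Origin: under the middle of the tube as it first lay, on the deck; x along the tube. It slides (friction on the tray about 0.25), rolls and turns when pushed.
- vial: standing reagent vial with blue cap, 26 mm across, 58 mm high, loose, on the bench behind the tray's +x rim; leave alone. Origin: centre of underside
- tweezers: steel forceps, 121 x 16 x 7 mm, lying loose on the bench behind the tray's +x rim; leave alone. Origin: centre of underside, x along them

How it is judged:
On the way:
1. all three tubes lie in the trough while the cover is still open (x of tube_0 in the frame of tray between -0.142 and -0.073 m and z of each of tube_0, tube_1, tube_2 in the frame of tray below 0.046 m and y of tube_0 in the frame of tray between -0.086 and 0.086 m and linear speed of each of tube_0, tube_1, tube_2 below 0.03 m/s and x of tube_1 in the frame of tray between -0.142 and -0.073 m and y of tube_1 in the frame of tray between -0.086 and 0.086 m and x of tube_2 in the frame of tray between -0.142 and -0.073 m and y of tube_2 in the frame of tray between -0.086 and 0.086 m and value of joint cover above 1 rad), for 0.2 s.
At the end, for the whole second after the job is handed in: All three tubes rest in the trough (origin between the trough's walls and under the cover's level, slower than 30 mm/s), the cover is shut to within 0.06 rad, and the vial and forceps are within 15 mm of where they stood (x of tube_0 in the frame of tray between -0.142 and -0.073 m and z of each of tube_0, tube_1, tube_2 in the frame of tray below 0.046 m and y of tube_0 in the frame of tray between -0.086 and 0.086 m and linear speed of each of tube_0, tube_1, tube_2 below 0.03 m/s and x of tube_1 in the frame of tray between -0.142 and -0.073 m and y of tube_1 in the frame of tray between -0.086 and 0.086 m and x of tube_2 in the frame of tray between -0.142 and -0.073 m and y of tube_2 in the frame of tray between -0.086 and 0.086 m and value of joint cover below 0.06 rad and distance of each of vial, tweezers from where it was at the start of the episode below 0.015 m); the robot touches nothing.
It fails at once if a tube was lifted more than 40 mm above the deck (height (world z) of any of tube_0, tube_1, tube_2 above 0.084 m).
It fails at once if a tube was pinched or crushed (over 30 N from the fingers) (contact force between the fingers and tube_0 above 30 N or contact force between the fingers and tube_1 above 30 N or contact force between the fingers and tube_2 above 30 N).
It fails at once if a tube left the tray (x of any of tube_0, tube_1, tube_2 in the frame of tray above 0.1 m or x of any of tube_0, tube_1, tube_2 in the frame of tray below -0.155 m or y of any of tube_0, tube_1, tube_2 in the frame of tray above 0.1 m or y of any of tube_0, tube_1, tube_2 in the frame of tray below -0.1 m).
It fails at once if the vial or forceps was pushed away or knocked over (distance of any of vial, tweezers from where it was at the start of the episode above 0.015 m or angle between vial's own z axis and vertical above 0.3 rad).
It also fails if it takes over 61 s, if anything falls off the work surface, if the arm or the gripper's body presses on something with over 40 N, if the wrist force passes 120 N, or if a joint passes its speed limit or range.

ROBOT

A 6-joint arm with a two-finger parallel gripper is mounted at the origin on the work surface; the furniture and walls round the work are solid. World frame = base frame: x ahead of the robot, y to its left, z up, the work surface at z = 0. Lengths are in m, angles in rad, forces in N, time in s.
With the tool pointing down it reaches from about 0.425 to 0.95 m from the base axis. Payload 3.5 kg.
Tool frame: the origin (TCP) lies between the finger pads; the fingertips stand 19 mm ahead of it and the grasp point (between the pads) is the TCP; z points along the fingers, y is the line along which they close (so a half turn about z gives the same grasp; the last joint's range is limited). The gripper opens to 85 mm and grips with 20 to 120 N. Pads are 22 mm wide; open, the fingers measure 114 mm over their backs; the gripper's body (76 mm by 85 mm) begins 54 mm behind the grasp point. The pads swing forward as they close: fully open they stand 13 mm farther back than shut.
Start: joints at [-1.423, 0.286, 1.577, -0, 1.279, -0.15], TCP at [0.198, -0.645, 0.218] pointing down, gripper open.
Joint ranges: [-2.77, 2.77], [-0.9, 2.22], [0.21, 2.48], [-1.53, 4.67], [0.24, 2.81], [-2.84, 2.84]. Speed limits (rad/s): [2.79, 2.79, 3.14, 3.14, 3.14, 3.14].

INTERFACE

Orientations are given as a unit quaternion [x, y, z, w].
In Python, from plant import get_state, cams, ctrl gives the robot as it stands. The module is installed in compiled form; this text tells all that it offers.
- The arm moves only by the tool jog_arm, never from a script. Its argument "deltas" is text: rows parted by semicolons, each of 6 numbers parted by spaces: the shift along the world's x, y, z normalised to -1 to 1, where 1 is 0.02 m, then the turn, a rotation vector about the world's x, y, z normalised to -1 to 1, where 1 is 0.1 rad. In form: x y z ax ay az; .... A call has 1 to 20 rows; each row shifts and turns the commanded pose from where the row before left it; what a row does not reach is not made up. A row lasts 1/8 s, in which the tool goes at most 62.5 mm and 10.7 degrees, less where a joint would pass 70% of its speed; a pose out of reach is approached as far as the arm can. A call with a number of a shift or a turn outside -1 to 1 is refused whole. A call with a gripper value outside its range is refused whole. "gripper" is the opening, from 0 (shut) to 1 (fully open), set as the call begins (left out, the last holds). The fingers move at their own pace and stop on an object; "squeeze" is the grip in N (left out, the last holds). Time passes only in rows, so rows that do not move let the fingers close. It gives the time, the measured TCP pose, the force, the opening and the grip force at its end, in the units of the state.
- get_state(): the state, without advancing time (a new reading comes with each control period).
- cams.read_camera(name): name is "scene" or "top"; returns a dict with "color" (384x512x3 uint8, blue, green, red), "vfov" (degrees; the focal length in pixels is half the picture's height over the tangent of half this angle, whatever the lens; pixels are square), "cx", "cy" (the principal point, pixels), "rvec" (rotation vector, rad) and "tvec" (3), from world to camera coordinates, as OpenCV has them. Camera axes: x right, y down, z forward; pixel columns grow to the right and rows downward; lengths in m; the calibration is good to about 2 mm. A picture is of the moment at which its call begins. There is no depth.
- ctrl.sign_off(): hands the job in; it is judged then, once.
The state is a dict: "time": time; "qpos": joint angles; "dq": joint speeds; "joint_efforts": joint torques, N m; "eef_pos": TCP position; "tcp_rot": TCP orientation; "contact_force": force on the tool from outside, world axes, zero at the start; "wrist_torque": the same for the moment, N m; "opening": opening from 0.0 (shut) to 1.0 (fully open); "finger_force": force on a finger pad.
Only numpy, scipy, OpenCV 4.12 (cv2) and the standard library are available. Lean on these libraries where they do the work, as an engineer would, in place of code of your own. Each camera call takes 0.05 s, during which the arm holds its last target. There are 200 camera calls.

## Working session

There is one attempt and no reset: what is moved stays moved. The work goes in short steps, Python scripts to look and compute and a tool call to move; the robot and the scene stay as the last step left them, time stands still between calls to the robot, and variables do not carry over. Pictures are saved under pics/ and viewed, at most 10 in all, crops included, and the job is handed in when it is done.

Besides the shell and the picture viewer there is one more tool, called as name(argument=value, ...), one argument or row to a line, values as JSON. jog_arm: Moves the arm, as the interface text tells. Its arguments: {"type":"object","properties":{"deltas":{"type":"string"},"gripper":{"type":"number"},"squeeze":{"type":"number"}},"required":["deltas"]}

```bash
mkdir -p pics; cat > h.py <<'E'
import cv2, numpy as np
from plant import get_state, cams, ctrl
def shot(name,fn=None):
    c=cams.read_camera(name)
    if fn: cv2.imwrite('pics/'+fn,c['color'])
    return c
def K(c):
    f=c['color'].shape[0]/2/np.tan(np.radians(c['vfov'])/2)
    return np.array([[f,0,c['cx']],[0,f,c['cy']],[0,0,1.]])
def proj(c,P): return cv2.projectPoints(np.array(P,float).reshape(-1,1,3),np.array(c['rvec'],float),np.array(c['tvec'],float),K(c),None)[0][:,0]
def unproj(c,uv,z):
    R=cv2.Rodrigues(np.array(c['rvec'],float))[0]; t=np.array(c['tvec'],float).ravel()
    o=-R.T@t; out=[]
    for u,v in uv:
        d=R.T@np.linalg.inv(K(c))@[u,v,1]; out.append(o+d*(z-o[2])/d[2])
    return np.array(out)
E
python3 - <<'E'
from h import *
a=shot('top','top0.png'); b=shot('scene','scene0.png')
for c in(a,b): print(c['vfov'],c['cx'],c['cy'],c['rvec'],c['tvec'])
s=get_state(); print(s['time'],s['eef_pos'],s['tcp_rot'],s['opening'])
for n in('top','scene'):
    im=cv2.imread(f'pics/{n}0.png'); cv2.imwrite(f'pics/{n}0b.png',cv2.resize(im,(768,576),interpolation=cv2.INTER_CUBIC))
E
```

```text
43.87341404756245 249.87352195861405 185.334220361104 [ 2.21556873 -2.17589347  0.12580882] [0.26725604 0.51107662 0.86699207]
57.13278981583117 267.9728197601263 187.48997324460822 [ 0.74183278 -2.68335378  0.95389055] [0.59500624 0.04568863 0.865153  ]
0.1 [ 0.1979766  -0.64466037  0.21715997] [ 9.88933393e-01  1.48356243e-01 -2.48469386e-06 -1.08177217e-03] 0.9991288891204273
```

View pics/top0b.png

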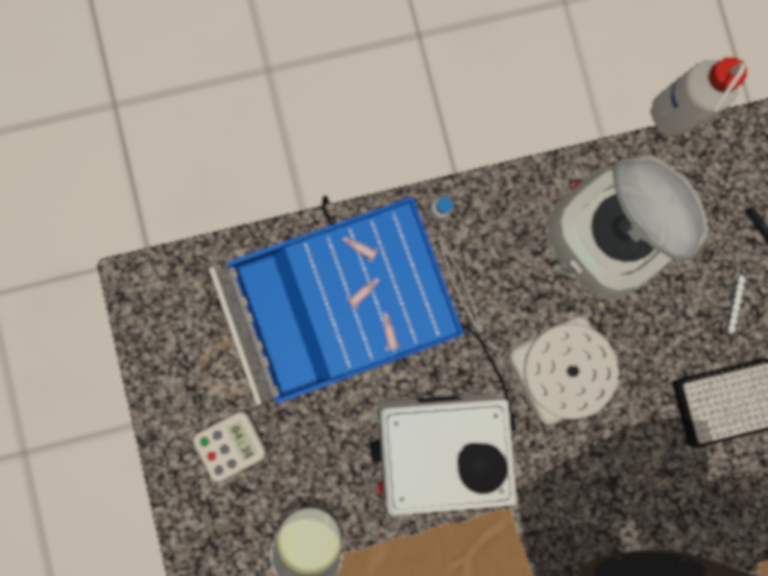

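View pics/scene0b.png

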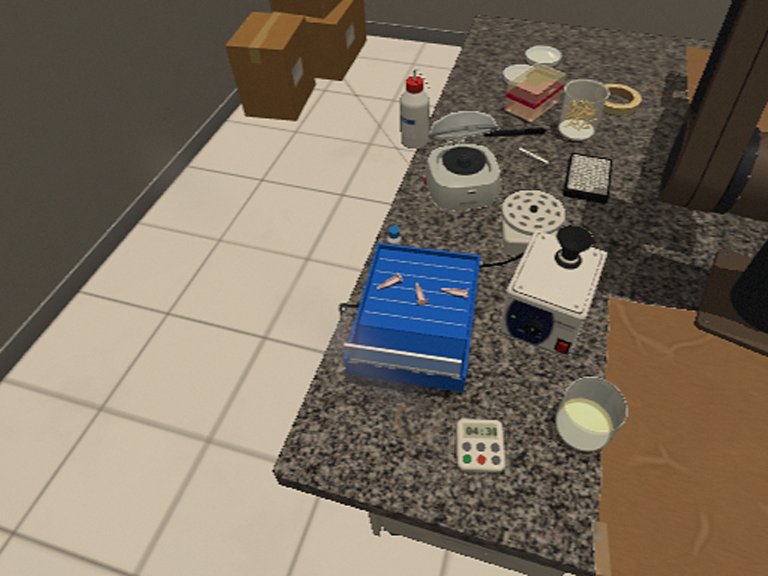

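Top view, 768 px wide: the tray's rim corners are near (231,262), (412,199), (463,333) and (280,400). The tubes are near (360,248), (364,293) and (390,332), and the vial cap is at (444,205). The forceps lie just behind the +x rim. In the scene view the white edge bead runs (346,349)–(461,371).

```bash
cat > fit.py <<'E'
from h import *
from scipy.optimize import least_squares
a=shot('top');b=shot('scene')
uv=np.array([[231,262],[412,199],[463,333],[280,400]])/1.5
loc=np.array([[-.144,.088],[.09,.088],[.09,-.088],[-.144,-.088]])
def W(p,L): 
    L=np.atleast_2d(L); R=np.array([[np.cos(p[2]),-np.sin(p[2])],[np.sin(p[2]),np.cos(p[2])]])
    return np.c_[L[:,:2]@R.T+p[:2],L[:,2]]
L3=np.c_[loc,[.054]*4]
w=unproj(a,uv,.054); print(w)
m=w.mean(0); d=w[1]-w[0]
r=least_squares(lambda p:(proj(a,W(p,L3))-uv).ravel(),[m[0],m[1],np.arctan2(d[1],d[0])])
p=r.x; print('pose',p,np.degrees(p[2]),r.fun)
np.save('p.npy',p)
# tubes
t=np.array([[344,238],[376,258],[378,282],[350,304],[387,316],[392,348]])/1.5
q=unproj(a,t,.05); Ri=lambda x:(x[:,:2]-p[:2])@np.array([[np.cos(p[2]),-np.sin(p[2])],[np.sin(p[2]),np.cos(p[2])]])
print('tubes',Ri(q)); print('vial',Ri(unproj(a,np.array([[444,205]])/1.5,.058)))
# cover angle from scene/top bead ends
from itertools import product
def bead(th): return W(p,[[-.1415+.066*np.cos(th),y,.047+.066*np.sin(th)] for y in(.079,-.079)])
ob=np.array([[212,267],[258,402]])/1.5; os=np.array([[346,349],[461,371]])/1.5
for th in np.arange(1.7,2.11,.1): print(th.round(2),(proj(a,bead(th))-ob).round(1).tolist(),(proj(b,bead(th))-os).round(1).tolist())
def draw(c,n,x0,y0,w,h,s):
    im=cv2.resize(c['color'][y0:y0+h,x0:x0+w],None,fx=s,fy=s,interpolation=cv2.INTER_CUBIC)
    for L,z in((loc,.054),(np.array([[-.075,.083],[.085,.083],[.085,-.083],[-.075,-.083]]),.044)):
        P=((proj(c,W(p,np.c_[L,[z]*4]))-[x0,y0]+.5)*s).astype(int); cv2.polylines(im,[P],True,(0,255,255),1)
    cv2.imwrite('pics/'+n,im); return im
A=draw(a,'a.png',135,125,185,145,4);
B=draw(b,'b.png',215,140,120,125,5)
B=cv2.resize(B,(580,600))
E
python3 fit.py
```

```text
[[0.51865237 0.44715148 0.054     ]
 [0.59859844 0.23482857 0.054     ]
 [0.44003095 0.17255818 0.054     ]
 [0.35892116 0.38537891 0.054     ]]
pose [ 0.48885235  0.28467517 -1.20523649] -69.05496436409936 [-1.96003518 -0.5524386   1.56173402 -2.50522534  1.90482772  0.70774618
 -1.39933088  2.14789341]
tubes [[-0.00635314  0.06841074]
 [ 0.02134219  0.03300148]
 [ 0.01378206  0.0052799 ]
 [-0.02630921 -0.00798623]
 [ 0.01000292 -0.03623368]
 [ 0.00261923 -0.07364469]]
vial [[0.11864614 0.06447499]]
1.7 [[3.0, -1.2], [4.3, 0.2]] [[-1.0, -7.0], [0.7, -10.2]]
1.8 [[-0.7, 0.2], [0.5, 1.5]] [[-1.8, -3.9], [0.3, -7.1]]
1.9 [[-4.1, 1.6], [-3.0, 2.8]] [[-2.5, -0.8], [-0.2, -3.8]]
2.0 [[-7.4, 3.0], [-6.4, 4.0]] [[-3.1, 2.4], [-0.6, -0.4]]
2.1 [[-10.4, 4.3], [-9.5, 5.0]] [[-3.7, 5.8], [-1.0, 3.0]]
```

View pics/a.png

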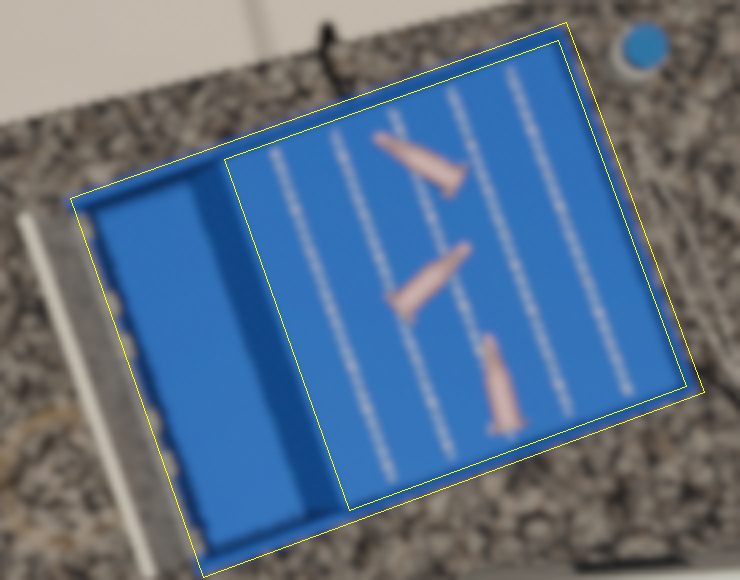

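View pics/b.png

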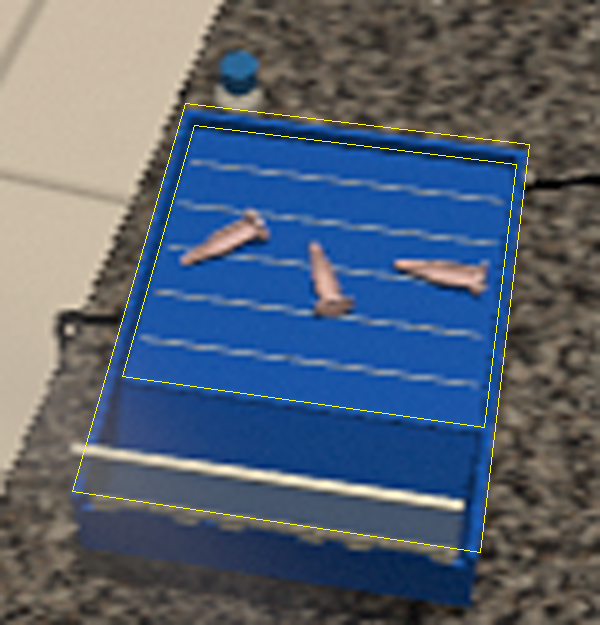

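jog_arm(
  deltas="0.55 0.86 0.3 0 0 0.3;0.55 0.86 0.3 0 0 0.3;0.55 0.86 0.3 0 0 0.3;0.55 0.86 0.3 0 0 0.3;0.55 0.86 0.3 0 0 0.3;0.55 0.86 0.3 0 0 0.3;0.55 0.86 0.3 0 0 0.3;0.55 0.86 0.3 0 0 0.3;0.55 0.86 0.3 0 0 0.3;0.55 0.86 0.3 0 0 0.3;0.55 0.86 0.3 0 0 0.3;0.55 0.86 0.3 0 0 0.3;0.55 0.86 0.3 0 0 0.3;0.55 0.86 0.3 0 0 0.3;0.55 0.86 0.3 0 0 0.3;0.55 0.86 0.3 0 0 0.3;0.55 0.86 0.3 0 0 0.3;0.55 0.86 0.3 0 0 0.3;0.55 0.86 0.3 0 0 0.3;0.55 0.86 0.3 0 0 0.3",
  gripper=0,
)

```text
time: 2.7
eef_pos: [0.4187, -0.3001, 0.3388]
tcp_rot: [0.9, 0.435, 0.0, 0.0]
contact_force: [0.1, 0.3, -0.8]
opening: -0.001
finger_force: 0.0
```

jog_arm(
  deltas="0.24 0.98 0 0 0 0.5;0.24 0.98 0 0 0 0.5;0.24 0.98 0 0 0 0.5;0.24 0.98 0 0 0 0.5;0.24 0.98 0 0 0 0.5;0.24 0.98 0 0 0 0.5;0.24 0.98 0 0 0 0.5;0.24 0.98 0 0 0 0.5;0.24 0.98 0 0 0 0.5;0.24 0.98 0 0 0 0.5;0.24 0.98 0 0 0 0.5;0.24 0.98 0 0 0 0.5;0.24 0.98 0 0 0 0.5;0.24 0.98 0 0 0 0.5;0.24 0.98 0 0 0 0.5;0.24 0.98 0 0 0 0.5;0.24 0.98 0 0 0 0.5;0.24 0.98 0 0 0 0.5;0.24 0.98 0 0 0 0.5;0.24 0.98 0 0 0 0.5",
)

```text
time: 5.2
eef_pos: [0.5137, 0.092, 0.3382]
tcp_rot: [0.581, 0.814, -0.0, -0.0]
contact_force: [0.5, -0.3, -0.4]
opening: 0.001
finger_force: 0.0
```

jog_arm(
  deltas="0.24 0.98 0 0 0 0.2;0.24 0.98 0 0 0 0.15;0.24 0.98 -0.2 0 0 0;0.24 0.98 -0.5 0 0 0;0.24 0.98 -0.8 0 0 0;0.24 0.98 -0.8 0 0 0;0.24 0.98 -0.8 0 0 0;0.24 0.98 -0.8 0 0 0;0 0.26 -0.8 0 0 0;0 0 -0.8 0 0 0;0 0 -0.8 0 0 0;0 0 -0.8 0 0 0;0 0 -0.8 0 0 0;0 0 0 0 0 0",
)

```text
time: 6.95
eef_pos: [0.5515, 0.2522, 0.1783]
tcp_rot: [0.568, 0.823, -0.001, -0.001]
contact_force: [0.4, 0.3, -0.3]
opening: 0.001
finger_force: 0.0
```

jog_arm(
  deltas="0.13 0.09 -0.8 0 0 0;0 0 -0.8 0 0 0;0 0 -0.8 0 0 0;0 0 -0.8 0 0 0;0 0 -0.8 0 0 0;0 0 -0.8 0 0 0;0 0 -0.5 0 0 0;0 0 -0.2 0 0 0;0 0 0 0 0 0",
)

```text
time: 8.07
eef_pos: [0.5552, 0.2546, 0.0704]
tcp_rot: [0.568, 0.823, 0.0, 0.0]
contact_force: [0.3, -0.1, 0.4]
opening: 0.001
finger_force: 0.0
```

```bash
python3 - <<'E'
from h import *
p=np.load('p.npy'); e=np.array(get_state()['eef_pos']); print(e)
for n,x0,y0,w,h in(('top',135,125,185,145),('scene',200,110,150,145)):
    c=shot(n); im=cv2.resize(c['color'][y0:y0+h,x0:x0+w],None,fx=3,fy=3,interpolation=cv2.INTER_CUBIC)
    q=(proj(c,[e-[0,0,.019]])[0]-[x0,y0]+.5)*3; cv2.circle(im,tuple(q.astype(int)),3,(0,255,0),-1)
    cv2.imwrite(f'pics/d_{n}.png',im)
a=cv2.imread('pics/d_top.png');b=cv2.imread('pics/d_scene.png')
m=np.zeros((435,800,3),np.uint8); m[:,:400]=a[:,100:500]; m[:,400:800]=b[:,:400]; cv2.imwrite('pics/d.png',m)
E
```

```text
[0.55519825 0.2545646  0.07041733]
```

View pics/d.png

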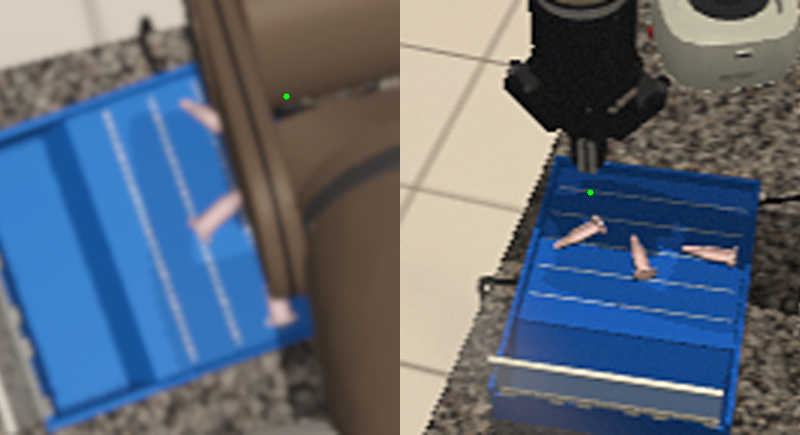

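Composite crop: the arm hides the deck in the top view. In the scene half, the visible fingertips end at about (590,170), but the predicted tip (green) is at (590,193). I'll enlarge this area before sweeping.

```bash
python3 - <<'E'
from h import *
e=np.array(get_state()['eef_pos'])
c=shot('scene'); x0,y0,w,h=225,120,100,75
im=cv2.resize(c['color'][y0:y0+h,x0:x0+w],None,fx=8,fy=8,interpolation=cv2.INTER_CUBIC)
im=cv2.convertScaleAbs(im,alpha=1.5,beta=20)
for z,col in((0,(0,0,255)),(-.019,(0,255,0))):
    q=(proj(c,[e+[0,0,z]])[0]-[x0,y0]+.5)*8; cv2.circle(im,tuple(q.astype(int)),4,col,-1)
cv2.imwrite('pics/e.png',im)
E
```

```text
(no output)
```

View pics/e.png

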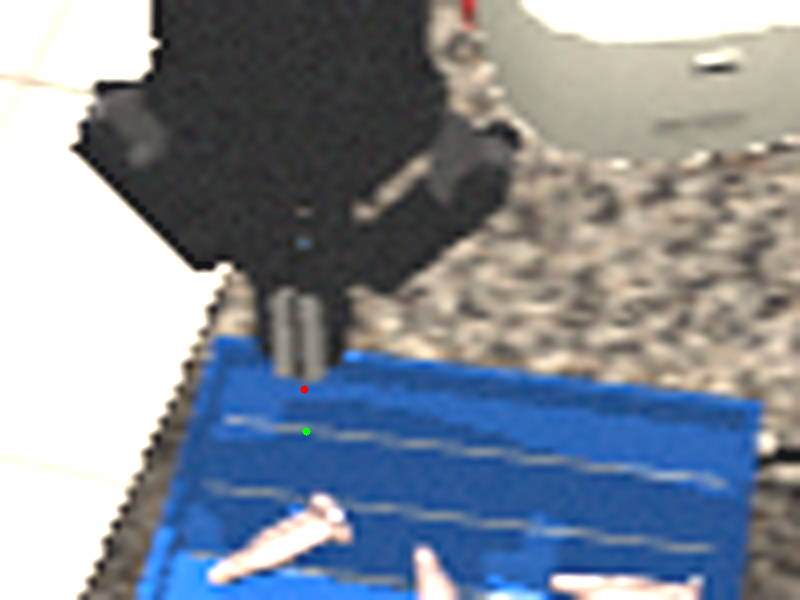

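The crop shows the fingertip ends at (300,380), with the TCP projecting to (304,389) and the nominal tip to (306,431). The tips look higher, or further back, than nominal, so I'll probe gently downwards here.

jog_arm(
  deltas="0 0 -0.1 0 0 0;0 0 -0.1 0 0 0;0 0 0 0 0 0;0 0 0 0 0 0",
)

```text
time: 8.72
eef_pos: [0.5551, 0.2545, 0.0664]
tcp_rot: [0.568, 0.823, -0.0, -0.0]
contact_force: [0.8, -0.7, 0.6]
opening: -0.004
finger_force: 0.0
```

jog_arm(
  deltas="0 0 -0.1 0 0 0;0 0 -0.1 0 0 0;0 0 0 0 0 0",
)

```text
time: 9.1
eef_pos: [0.5548, 0.2545, 0.062]
tcp_rot: [0.568, 0.823, -0.0, -0.0]
contact_force: [0.5, -0.6, 0.1]
opening: 0.005
finger_force: 0.0
```

jog_arm(
  deltas="0 0 -0.1 0 0 0;0 0 -0.1 0 0 0;0 0 0 0 0 0",
)

```text
time: 9.48
eef_pos: [0.5549, 0.2545, 0.0581]
tcp_rot: [0.568, 0.823, -0.0, -0.0]
contact_force: [0.1, 0.2, 0.4]
opening: -0.002
finger_force: 0.0
```

jog_arm(
  deltas="0 0 -0.1 0 0 0;0 0 -0.1 0 0 0;0 0 0 0 0 0",
)

```text
time: 9.85
eef_pos: [0.5549, 0.2545, 0.0541]
tcp_rot: [0.568, 0.823, -0.0, -0.0]
contact_force: [0.6, 0.3, -0.6]
opening: 0.004
finger_force: 0.0
```

```bash
python3 - <<'E'
from h import *
e=np.array(get_state()['eef_pos']); print(e)
c=shot('scene'); x0,y0,w,h=225,120,100,75
im=cv2.resize(c['color'][y0:y0+h,x0:x0+w],None,fx=8,fy=8,interpolation=cv2.INTER_CUBIC)
im=cv2.convertScaleAbs(im,alpha=1.5,beta=20)
for z,col in((0,(0,0,255)),(-.019,(0,255,0))):
    q=(proj(c,[e+[0,0,z]])[0]-[x0,y0]+.5)*8; cv2.circle(im,tuple(q.astype(int)),4,col,-1)
cv2.imwrite('pics/f.png',im)
E
```

```text
[0.55489981 0.25446669 0.054149  ]
```

View pics/f.png

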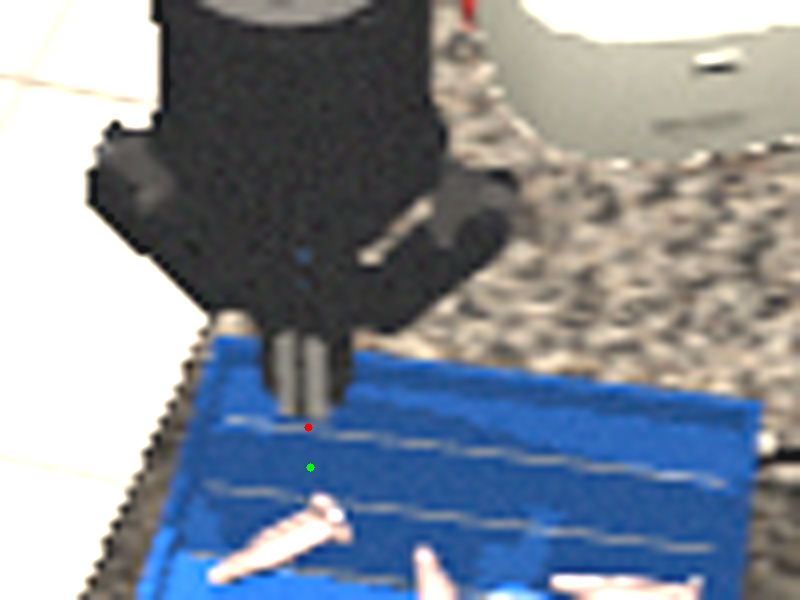

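The tips end at (305,418), above the predicted deck point (309,448), so they are still clear of the deck. I'll keep probing down.

jog_arm(
  deltas="0 0 -0.1 0 0 0;0 0 -0.1 0 0 0;0 0 -0.1 0 0 0;0 0 0 0 0 0",
)

```text
time: 10.4
eef_pos: [0.5549, 0.2545, 0.0481]
tcp_rot: [0.568, 0.823, -0.0, -0.0]
contact_force: [-0.4, 0.0, 0.6]
opening: 0.001
finger_force: 0.0
```

jog_arm(
  deltas="0 0 -0.1 0 0 0;0 0 -0.1 0 0 0;0 0 0 0 0 0",
)

```text
time: 10.78
eef_pos: [0.5549, 0.2545, 0.0441]
tcp_rot: [0.568, 0.823, -0.0, -0.0]
contact_force: [0.2, 0.1, -0.1]
opening: 0.003
finger_force: 0.0
```

jog_arm(
  deltas="0 0 -0.1 0 0 0;0 0 -0.1 0 0 0;0 0 0 0 0 0",
)

```text
time: 11.15
eef_pos: [0.5549, 0.2545, 0.0401]
tcp_rot: [0.568, 0.823, -0.0, -0.0]
contact_force: [-0.3, 0.9, -0.6]
opening: -0.001
finger_force: 0.0
```

```bash
python3 - <<'E'
from h import *
s=get_state();e=np.array(s['eef_pos']); print(e,s['qpos'],s['contact_force'])
c=shot('scene'); x0,y0,w,h=245,145,66,60
im=cv2.resize(c['color'][y0:y0+h,x0:x0+w],None,fx=9,fy=9,interpolation=cv2.INTER_CUBIC)
im=cv2.convertScaleAbs(im,alpha=1.5,beta=20)
for z,col in((e[2],(0,0,255)),(.044,(0,255,0))):
    q=(proj(c,[[e[0],e[1],z]])[0]-[x0,y0]+.5)*9; print(q); cv2.circle(im,tuple(q.astype(int)),4,col,-1)
cv2.imwrite('pics/g.png',im)
E
```

```text
[0.55487117 0.25448312 0.04011948] [ 2.63965929e-01  3.49967737e-01  1.85126562e+00 -1.67123264e-05
  9.40914094e-01 -9.80823932e-02] [-0.2892003   0.88316849 -0.57352632]
[168.45190676 289.16767106]
[168.05372663 279.99450699]
```

View pics/g.png

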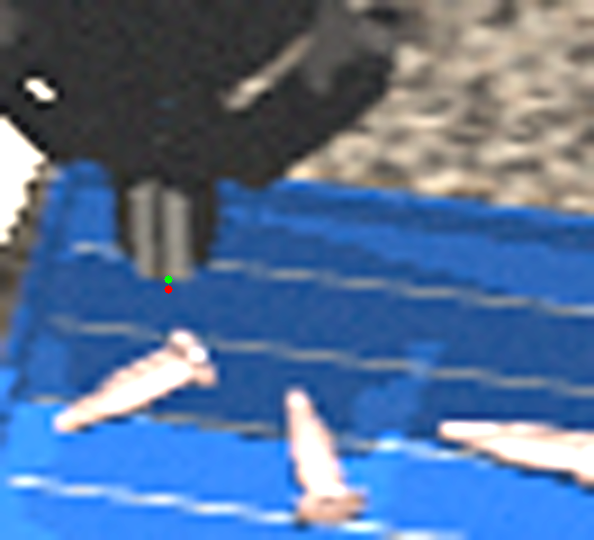

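The fingertips now end at (165,278), and the deck point below the TCP projects to (168,280). They must be close to the deck, so I'll use smaller probing steps.

jog_arm(
  deltas="0 0 -0.1 0 0 0;0 0 -0.05 0 0 0;0 0 0 0 0 0",
)

```text
time: 11.58
eef_pos: [0.555, 0.2545, 0.0373]
tcp_rot: [0.568, 0.823, -0.0, -0.0]
contact_force: [0.3, 0.2, 0.2]
opening: -0.006
finger_force: 0.0
```

jog_arm(
  deltas="0 0 -0.1 0 0 0;0 0 -0.05 0 0 0;0 0 0 0 0 0",
)

```text
time: 11.95
eef_pos: [0.555, 0.2545, 0.0342]
tcp_rot: [0.568, 0.823, -0.0, -0.0]
contact_force: [0.2, -0.2, -0.8]
opening: -0.0
finger_force: 0.0
```

jog_arm(
  deltas="0 0 -0.1 0 0 0;0 0 -0.05 0 0 0;0 0 0 0 0 0",
)

```text
time: 12.32
eef_pos: [0.5551, 0.2546, 0.0314]
tcp_rot: [0.568, 0.823, 0.0, -0.0]
contact_force: [-0.1, 1.0, 0.2]
opening: -0.0
finger_force: 0.0
```

jog_arm(
  deltas="0 0 -0.1 0 0 0;0 0 0 0 0 0",
)

```text
time: 12.58
eef_pos: [0.5553, 0.2546, 0.0312]
tcp_rot: [0.568, 0.823, -0.0, -0.0]
contact_force: [-3.7, -0.9, 7.2]
opening: 0.003
finger_force: 3.9
```

```bash
python3 - <<'E'
from h import *
s=get_state();e=np.array(s['eef_pos']); print(e,s['contact_force'])
c=shot('scene')
q=proj(c,[[e[0],e[1],.044],e,[e[0]-.00357*1.1,e[1]+.00934*1.1,.044]]); print(q)
for u in(261,262,263,264,265): print(u,[tuple(int(k) for k in x) for x in c['color'][166:186,u]])
E
```

```text
[0.55534056 0.25461578 0.03120129] [-3.73825385 -0.86297764  7.23007921]
[[262.98578065 175.57373291]
 [263.13262686 178.90957636]
 [262.15217934 178.84733196]]
261 [(24, 22, 23), (28, 30, 30), (44, 45, 47), (61, 65, 66), (65, 70, 73), (68, 72, 74), (65, 69, 71), (67, 70, 74), (66, 69, 72), (72, 79, 81), (71, 78, 83), (71, 80, 86), (86, 54, 30), (87, 44, 12), (87, 39, 9), (86, 51, 28), (89, 61, 41), (85, 40, 6), (103, 76, 74), (129, 143, 175)]
262 [(17, 20, 21), (33, 34, 35), (32, 33, 38), (30, 31, 31), (39, 39, 40), (36, 39, 39), (36, 37, 37), (35, 38, 39), (31, 33, 33), (43, 43, 47), (41, 43, 45), (40, 46, 50), (68, 41, 20), (88, 42, 10), (86, 41, 5), (87, 44, 11), (90, 70, 57), (85, 38, 7), (132, 133, 159), (121, 132, 165)]
263 [(17, 15, 14), (21, 18, 22), (32, 33, 35), (65, 70, 73), (65, 69, 71), (61, 67, 68), (61, 66, 68), (60, 64, 68), (57, 62, 63), (56, 61, 62), (55, 62, 63), (56, 63, 65), (64, 54, 48), (88, 41, 9), (87, 43, 7), (85, 40, 8), (77, 62, 51), (98, 78, 85), (129, 141, 174), (152, 164, 204)]
264 [(20, 17, 17), (22, 22, 23), (29, 26, 27), (76, 81, 85), (83, 88, 91), (80, 87, 89), (81, 86, 89), (81, 86, 89), (81, 87, 89), (79, 86, 89), (82, 87, 90), (80, 88, 92), (79, 74, 72), (86, 42, 6), (86, 41, 10), (97, 62, 55), (146, 152, 173), (88, 89, 110), (103, 114, 142), (173, 185, 231)]
265 [(23, 20, 22), (18, 19, 19), (24, 21, 21), (46, 50, 50), (55, 59, 62), (55, 60, 62), (57, 62, 62), (58, 62, 64), (59, 62, 64), (61, 64, 68), (62, 69, 72), (77, 78, 79), (81, 62, 54), (87, 42, 13), (86, 42, 13), (94, 60, 50), (162, 170, 197), (115, 126, 154), (93, 100, 125), (153, 165, 208)]
```

Contact came at TCP z ≈ 0.031, so when shut the tips sit 13 mm above the reported TCP height. The image agrees with this. I'll sweep with TCP z ≈ 0.034, which puts the tips about 3 mm above the deck.

jog_arm(
  deltas="0 0 0.25 0 0 0;-0.16 0.42 0 0 0 0;-0.16 0.42 0 0 0 0;-0.16 0.42 0 0 0 0;-0.16 0.42 0 0 0 0;-0.16 0.42 0 0 0 0;-0.16 0.42 0 0 0 0;-0.16 0.42 0 0 0 0;-0.16 0.42 0 0 0 0;-0.16 0.42 0 0 0 0;-0.16 0.42 0 0 0 0;-0.16 0.42 0 0 0 0;-0.16 0.42 0 0 0 0;-0.16 0.42 0 0 0 0;-0.16 0.42 0 0 0 0;-0.16 0.42 0 0 0 0;0 0 0 0 0 0",
)

```text
time: 14.75
eef_pos: [0.5068, 0.3812, 0.0344]
tcp_rot: [0.568, 0.823, 0.0, 0.0]
contact_force: [0.9, 0.0, 0.1]
opening: -0.002
finger_force: 0.0
```

```bash
cat > tubes.py <<'E'
from h import *
import sys
p=np.load('p.npy'); ct,st=np.cos(p[2]),np.sin(p[2])
T=lambda w:(w[:,:2]-p[:2])@np.array([[ct,-st],[st,ct]])
e=np.array([get_state()['eef_pos']]); print('tcp tray',T(e).round(4),e[0,2].round(4))
for n in sys.argv[1:]:
    c=shot(n); b,g,r=[c['color'][...,i].astype(int) for i in range(3)]
    m=((r>b+15)&(r>g+10)&(r>90)).astype(np.uint8)
    N,l,s,cen=cv2.connectedComponentsWithStats(m,connectivity=8)
    for i in range(1,N):
        if s[i,4]<15: continue
        v,u=np.nonzero(l==i); q=np.c_[u,v]; t=T(unproj(c,q,.05)); 
        if abs(t[:,0].mean())<.16 and abs(t[:,1].mean())<.1: print(n,s[i,4],'mid',t.mean(0).round(3),'x',t[:,0].min().round(3),t[:,0].max().round(3),'y',t[:,1].min().round(3),t[:,1].max().round(3),'trough-z',T(unproj(c,[cen[i]],.02)).round(3))
E
python3 tubes.py scene
```

```text
tcp tray [[-0.0837  0.0512]] 0.0344
scene 19 mid [ 0.136 -0.035] x 0.129 0.144 y -0.042 -0.028 trough-z [[ 0.166 -0.033]]
scene 25 mid [ 0.113 -0.012] x 0.103 0.123 y -0.024 -0.004 trough-z [[ 0.141 -0.009]]
scene 118 mid [ 0.102 -0.06 ] x 0.091 0.122 y -0.096 -0.011 trough-z [[ 0.13  -0.059]]
scene 16 mid [0.094 0.013] x 0.091 0.099 y -0.001 0.023 trough-z [[0.122 0.017]]
scene 17 mid [ 0.085 -0.093] x 0.072 0.093 y -0.1 -0.09 trough-z [[ 0.113 -0.094]]
scene 43 mid [-0.013 -0.003] x -0.028 0.01 y -0.013 0.009 trough-z [[0.01 0.  ]]
scene 67 mid [ 0.005 -0.056] x -0.004 0.011 y -0.074 -0.033 trough-z [[ 0.029 -0.055]]
scene 16 mid [-0.12   0.035] x -0.122 -0.119 y 0.025 0.047 trough-z [[-0.102  0.04 ]]
scene 19 mid [-0.138  0.067] x -0.142 -0.134 y 0.056 0.075 trough-z [[-0.121  0.074]]
```

jog_arm(
  deltas="0 0 0.8 0 0 0;0 0 0.8 0 0 0;0 0 0.8 0 0 0;-0.26 -0.83 0 0 0 0;-0.26 -0.83 0 0 0 0;-0.26 -0.83 0 0 0 0;-0.26 -0.83 0 0 0 0;-0.26 -0.83 0 0 0 0;-0.26 -0.83 0 0 0 0;-0.26 -0.83 0 0 0 0;-0.26 -0.83 0 0 0 0;-0.26 -0.83 0 0 0 0;-0.26 -0.83 0 0 0 0;0 0 -0.8 0 0 0;0 0 -0.8 0 0 0;0 0 -0.8 0 0 0;0 0 0 0 0 0",
)

```text
time: 16.92
eef_pos: [0.4543, 0.2146, 0.0327]
tcp_rot: [0.568, 0.823, -0.001, -0.001]
contact_force: [0.9, -0.1, 0.5]
opening: 0.001
finger_force: 0.0
```

jog_arm(
  deltas="-0.16 0.42 0 0 0 0;-0.16 0.42 0 0 0 0;-0.16 0.42 0 0 0 0;-0.16 0.42 0 0 0 0;-0.16 0.42 0 0 0 0;-0.16 0.42 0 0 0 0;-0.16 0.42 0 0 0 0;-0.16 0.42 0 0 0 0;-0.16 0.42 0 0 0 0;-0.16 0.42 0 0 0 0;-0.16 0.42 0 0 0 0;-0.16 0.42 0 0 0 0;-0.16 0.42 0 0 0 0;-0.16 0.42 0 0 0 0;-0.16 0.42 0 0 0 0;0 0 0 0 0 0",
)

```text
time: 18.92
eef_pos: [0.4068, 0.3411, 0.0344]
tcp_rot: [0.568, 0.823, 0.0, 0.0]
contact_force: [0.2, 0.1, -0.3]
opening: -0.001
finger_force: 0.0
```

```bash
python3 tubes.py scene|grep -v "mid \[ *0.[01][8-9]\|mid \[ *0.1"
```

```text
tcp tray [[-0.082  -0.0564]] 0.0344
scene 16 mid [-0.138  0.067] x -0.142 -0.134 y 0.056 0.075 trough-z [[-0.121  0.073]]
```

jog_arm(
  deltas="0 0 0.8 0 0 0;0 0 0.8 0 0 0;0 0 0.8 0 0 0;0.62 -0.66 0 0 0 0;0.62 -0.66 0 0 0 0;0.62 -0.66 0 0 0 0;0.62 -0.66 0 0 0 0;0.62 -0.66 0 0 0 0;0.62 -0.66 0 0 0 0;0.62 -0.66 0 0 0 0;0.62 -0.66 0 0 0 0;0 0 0 0 0 0",
)

```text
time: 20.48
eef_pos: [0.5074, 0.234, 0.0826]
tcp_rot: [0.569, 0.822, 0.0, 0.0]
contact_force: [-0.1, -0.9, -0.8]
opening: -0.001
finger_force: 0.0
```

```bash
python3 tubes.py scene|grep -v "mid \[ *0.[01][8-9]\|mid \[ *0.1"
```

```text
tcp tray [[ 0.0539 -0.0008]] 0.0826
scene 57 mid [-0.012 -0.001] x -0.028 0.01 y -0.013 0.009 trough-z [[0.011 0.002]]
scene 16 mid [-0.138  0.067] x -0.142 -0.134 y 0.056 0.075 trough-z [[-0.121  0.073]]
```

jog_arm(
  deltas="-0.08 0.2 -0.8 0 0 0;0 0 -0.8 0 0 0;0 0 -0.8 0 0 0;0 0 0 0 0 0;-0.16 0.42 0 0 0 0;-0.16 0.42 0 0 0 0;-0.16 0.42 0 0 0 0;-0.16 0.42 0 0 0 0;-0.16 0.42 0 0 0 0;-0.16 0.42 0 0 0 0;-0.16 0.42 0 0 0 0;-0.16 0.42 0 0 0 0;-0.16 0.42 0 0 0 0;-0.16 0.42 0 0 0 0;-0.16 0.42 0 0 0 0;-0.16 0.42 0 0 0 0;-0.16 0.42 0 0 0 0;-0.16 0.42 0 0 0 0;-0.16 0.42 0 0 0 0;0 0 0 0 0 0",
)

```text
time: 23.02
eef_pos: [0.4564, 0.3655, 0.0344]
tcp_rot: [0.568, 0.823, 0.0, -0.0]
contact_force: [0.2, -0.6, -0.9]
opening: -0.002
finger_force: 0.0
```

jog_arm(
  deltas="0 0 0.9 0 0 0;0 0 0.9 0 0 0;0 0 0.9 0 0 0;0.2 -0.6 0.9 0 0 0;0.2 -0.6 0.9 0 0 0;0.2 -0.6 0 0 0 0;0.2 -0.6 0 0 0 0;0.2 -0.6 0 0 0 0;0.2 -0.6 0 0 0 0;0.2 -0.6 0 0 0 0;0.2 -0.6 0 0 0 0;0.2 -0.6 0 0 0 0;0.2 -0.6 0 0 0 0;0 0 0 0 0 0",
)

```text
time: 24.78
eef_pos: [0.497, 0.2441, 0.1245]
tcp_rot: [0.569, 0.822, 0.0, 0.0]
contact_force: [1.0, -0.9, -0.9]
opening: 0.002
finger_force: 0.0
```

```bash
python3 tubes.py top scene|grep -v "mid \[ *0.[01][8-9]\|mid \[ *0.1"; python3 - <<'E'
from h import *
a=shot('top');b=shot('scene')
A=cv2.resize(a['color'][125:270,135:260],None,fx=3.2,fy=3.2,interpolation=cv2.INTER_CUBIC)
B=cv2.resize(b['color'][150:266,215:332],None,fx=3.4,fy=4,interpolation=cv2.INTER_CUBIC)
B=cv2.convertScaleAbs(B,alpha=1.5)
cv2.imwrite('pics/k.png',np.hstack([A,B[:464]]))
E
```

```text
tcp tray [[ 0.0408 -0.0068]] 0.1245
top 41 mid [0.052 0.096] x 0.041 0.064 y 0.092 0.103 trough-z [[0.056 0.101]]
top 27 mid [-0.025  0.098] x -0.03 -0.021 y 0.093 0.104 trough-z [[-0.025  0.103]]
top 769 mid [ 0.007 -0.049] x -0.006 0.019 y -0.168 0.077 trough-z [[ 0.008 -0.05 ]]
top 24 mid [-0.115  0.1  ] x -0.12 -0.109 y 0.096 0.104 trough-z [[-0.118  0.105]]
top 75 mid [-0.125  0.057] x -0.136 -0.114 y 0.044 0.076 trough-z [[-0.128  0.061]]
top 91 mid [-0.132  0.012] x -0.136 -0.125 y -0.003 0.034 trough-z [[-0.135  0.014]]
top 87 mid [-0.133 -0.043] x -0.137 -0.127 y -0.059 -0.023 trough-z [[-0.136 -0.043]]
top 24 mid [-0.014 -0.095] x -0.023 -0.008 y -0.099 -0.092 trough-z [[-0.014 -0.097]]
top 28 mid [-0.043 -0.096] x -0.049 -0.036 y -0.102 -0.09 trough-z [[-0.043 -0.098]]
top 75 mid [-0.137 -0.096] x -0.155 -0.123 y -0.107 -0.089 trough-z [[-0.14  -0.098]]
scene 17 mid [-0.048 -0.096] x -0.057 -0.041 y -0.1 -0.092 trough-z [[-0.027 -0.097]]
scene 26 mid [-0.075 -0.094] x -0.088 -0.062 y -0.102 -0.089 trough-z [[-0.055 -0.094]]
scene 15 mid [-0.138  0.067] x -0.141 -0.134 y 0.058 0.075 trough-z [[-0.121  0.074]]
```

View pics/k.png

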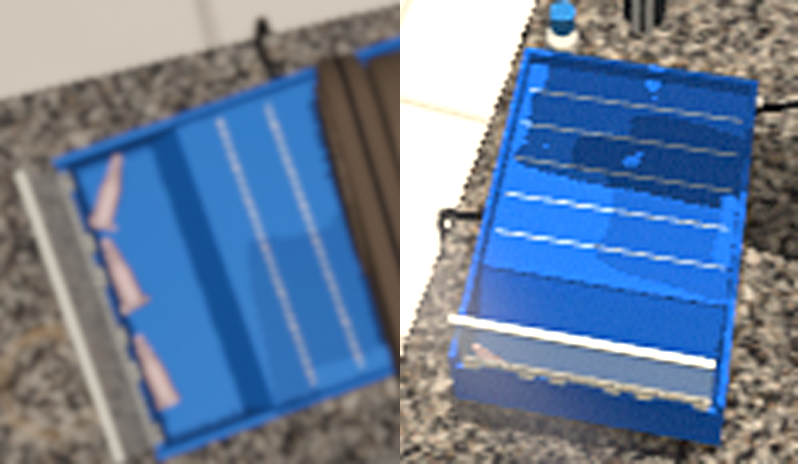

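All three pink tubes lie in the trough: left half at (107,190), (123,275) and (156,370). The deck is empty and the cover is still open, with the vial standing. Next I'll compute the arc for the cover.

```bash
python3 - <<'E'
from h import *
p=np.load('p.npy'); ct,st=np.cos(p[2]),np.sin(p[2])
th=np.radians(np.linspace(90,0,13)); r,t=.055,.002
x=-.1415+r*np.cos(th)-t*np.sin(th)-.011; z=.047+r*np.sin(th)+t*np.cos(th)-.0128
print(np.c_[x,z].round(4)[[0,-1]])
d=np.diff(np.c_[x,z],axis=0)/.02
print('; '.join(f'{a*ct:.2f} {a*st:.2f} {b:.2f} 0 0 0' for a,b in d))
E
```

```text
[[-0.1545  0.0892]
 [-0.0975  0.0362]]
0.13 -0.34 -0.01 0 0 0; 0.13 -0.33 -0.06 0 0 0; 0.12 -0.32 -0.10 0 0 0; 0.12 -0.31 -0.15 0 0 0; 0.11 -0.29 -0.19 0 0 0; 0.10 -0.26 -0.23 0 0 0; 0.09 -0.23 -0.26 0 0 0; 0.08 -0.20 -0.29 0 0 0; 0.06 -0.16 -0.32 0 0 0; 0.05 -0.12 -0.34 0 0 0; 0.03 -0.08 -0.35 0 0 0; 0.01 -0.03 -0.36 0 0 0
```

jog_arm(
  deltas="0 0 0.6 0 0 0;-0.29 0.83 0 0 0 0;-0.29 0.83 0 0 0 0;-0.29 0.83 0 0 0 0;-0.29 0.83 0 0 0 0;-0.29 0.83 0 0 0 0;-0.29 0.83 0 0 0 0;-0.29 0.83 0 0 0 0;-0.29 0.83 0 0 0 0;-0.29 0.83 0 0 0 0;-0.29 0.83 0 0 0 0;-0.29 0.83 0 0 0 0;-0.29 0.83 0 0 0 0;-0.29 0.83 0 0 0 0;-0.29 0.83 0 0 0 0;0 0 -0.8 0 0 0;0 0 -0.8 0 0 0;0 0 -0.8 0 0 0;0 0 0 0 0 0",
)

```text
time: 27.35
eef_pos: [0.4143, 0.4757, 0.0855]
tcp_rot: [0.569, 0.823, -0.003, -0.001]
contact_force: [0.2, -0.4, 0.5]
opening: -0.001
finger_force: 0.0
```

```bash
python3 tubes.py
```

```text
tcp tray [[-0.205  -0.0013]] 0.0855
```

jog_arm(
  deltas="0.13 -0.34 0 0 0 0;0.13 -0.34 0 0 0 0;0.13 -0.34 0 0 0 0;0.13 -0.34 0 0 0 0;0.13 -0.34 0 0 0 0;0.13 -0.34 0 0 0 0;0.13 -0.34 0 0 0 0;0 0 0 0 0 0",
)

```text
time: 28.35
eef_pos: [0.4339, 0.4292, 0.0884]
tcp_rot: [0.569, 0.823, -0.0, 0.0]
contact_force: [0.0, -0.5, 0.0]
opening: -0.001
finger_force: 0.0
```

```bash
python3 tubes.py; python3 - <<'E'
from h import *
p=np.load('p.npy'); b=shot('scene'); ct,st=np.cos(p[2]),np.sin(p[2])
# cover angle: brightness along predicted bead line, ends only (clear of the gripper)
g=b['color'].min(2)
R=np.array([[ct,-st],[st,ct]])
for th in np.arange(1.2,2.15,.05):
    P=[np.r_[R@[-.1415+.066*np.cos(th),y]+p[:2],.047+.066*np.sin(th)] for y in np.r_[np.linspace(-.075,-.045,9),np.linspace(.045,.075,9)]]
    q=np.round(proj(b,P)).astype(int); v=g[q[:,1],q[:,0]]; print(th.round(2),int(v[:9].mean()),int(v[9:].mean()))
E
```

```text
tcp tray [[-0.1546  0.0003]] 0.0884
1.2 22 40
1.25 21 47
1.3 17 48
1.35 18 51
1.4 17 55
1.45 17 60
1.5 17 63
1.55 100 145
1.6 105 123
1.65 87 102
1.7 88 105
1.75 89 103
1.8 89 109
1.85 89 102
1.9 88 104
1.95 89 104
2.0 89 110
2.05 102 111
2.1 101 101
```

The cover has followed the fingers to about upright (~1.57 rad). Now I'll take it down the arc.

jog_arm(
  deltas="0.13 -0.34 -0.01 0 0 0;0.13 -0.33 -0.06 0 0 0;0.12 -0.32 -0.1 0 0 0;0.12 -0.31 -0.15 0 0 0;0.11 -0.29 -0.19 0 0 0;0.1 -0.26 -0.23 0 0 0;0.09 -0.23 -0.26 0 0 0;0.08 -0.2 -0.29 0 0 0;0.06 -0.16 -0.32 0 0 0;0.05 -0.12 -0.34 0 0 0;0.03 -0.08 -0.35 0 0 0;0.01 -0.03 -0.3 0 0 0;0 0 0 0 0 0",
)

```text
time: 30.02
eef_pos: [0.4543, 0.3763, 0.0362]
tcp_rot: [0.568, 0.823, -0.0, -0.0]
contact_force: [0.3, -0.2, 0.1]
opening: -0.0
finger_force: 0.0
```

```bash
python3 tubes.py
```

```text
tcp tray [[-0.098   0.0005]] 0.0362
```

Now press down gently until the force rises.

jog_arm(
  deltas="0 0 -0.1 0 0 0;0 0 -0.05 0 0 0;0 0 0 0 0 0",
)

```text
time: 30.4
eef_pos: [0.4545, 0.3765, 0.0355]
tcp_rot: [0.568, 0.823, -0.0, 0.0]
contact_force: [-3.5, -2.1, 9.6]
opening: -0.002
finger_force: 4.9
```

jog_arm(
  deltas="0 0 -0.05 0 0 0;0 0 0 0 0 0;0 0 0.5 0 0 0;0 0 0.9 0 0 0;0 0 0.9 0 0 0;0 0 0.9 0 0 0;0.2 -0.7 0.9 0 0 0;0.2 -0.7 0.5 0 0 0;0.2 -0.7 0 0 0 0;0.2 -0.7 0 0 0 0;0.2 -0.7 0 0 0 0;0.2 -0.7 0 0 0 0;0.2 -0.7 0 0 0 0;0.2 -0.7 0 0 0 0;0 0 0 0 0 0;0 0 0 0 0 0",
)

```text
time: 32.4
eef_pos: [0.4863, 0.2644, 0.1245]
tcp_rot: [0.568, 0.823, 0.0, -0.0]
contact_force: [0.0, 0.2, 0.3]
opening: 0.004
finger_force: 0.0
```

```bash
python3 - <<'E'
from h import *
a=shot('top');b=shot('scene')
A=cv2.resize(a['color'][125:270,135:260],None,fx=3.2,fy=3.2,interpolation=cv2.INTER_CUBIC)
B=cv2.resize(b['color'][150:266,215:332],None,fx=3.4,fy=4,interpolation=cv2.INTER_CUBIC)
cv2.imwrite('pics/z.png',np.hstack([A,cv2.convertScaleAbs(B,alpha=1.5)]))
p=np.load('p.npy'); ct,st=np.cos(p[2]),np.sin(p[2]); g=b['color'].min(2); R=np.array([[ct,-st],[st,ct]])
for th in np.arange(-.1,.31,.04):
    P=[np.r_[R@[-.1415+.066*np.cos(th),y]+p[:2],.047+.066*np.sin(th)] for y in np.linspace(-.07,.07,29)]
    q=proj(b,P).astype(np.float32); v=cv2.remap(g,q[:,0],q[:,1],cv2.INTER_LINEAR); print(th.round(2),int(v.mean()))
E
```

```text
-0.1 148
-0.06 170
-0.02 103
0.02 35
0.06 23
0.1 25
0.14 26
0.18 27
0.22 27
0.26 27
0.3 27
```

View pics/z.png

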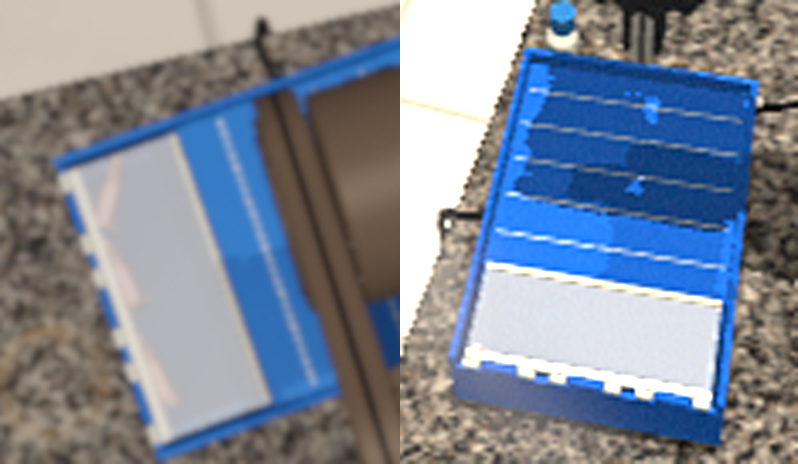

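The cover lies flat with its bead along the deck's edge, (180,137)–(268,402) in the top view. All three tubes are under it and the vial stands where it was. The tool is clear, so I'll hand in.

```bash
python3 -c "
from plant import ctrl; print(ctrl.sign_off())"
```

```text
the job is handed in; nothing more can be done
None
```

I swept the three tubes into the trough, pressed the cover shut on them without disturbing the vial (the forceps went uninspected in the last picture, but nothing went near them), and handed the job in at about 32 s; no verdict came back.

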